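# Pack the last candle and hook the tongued lid onto its case

### The job

Stand the loose knobbed candle upright on the grey felt pad in the empty half of the packing case and let go of it. Then close the case: hold the lid at a slant, hook its tongue under the case's lip, and lower it until it lies flat and fully home inside the rim, and let go. Leave the candle already packed and all the other things on the table where they are.

Things in the scene. Friction and masses are not known exactly. Their poses are not given: they have to be found in the camera images.
- case: Open-topped plywood packing case, fixed to the table, 180 (its x) x 166 (its y) x 105 mm high. Origin: centre of its underside, z up. Its floor is 8 mm up; cavity 160 mm along x (-80 to +80), 130 mm along y, 150 mm between the side cheeks above the ledges. The -x wall has the lip (groove); the +x wall is plain. Lip to plain wall is 146 mm, so the 154 mm lid cannot drop in flat.
- lip (a point): Middle of the lower inner edge of the case's lip (case frame x -66, y 0, z 97 mm). The lip sticks 14 mm inwards from the -x wall (x -80 to -66), z 97 to 105 mm; the space under it is open down to 78 mm at the sides, to the floor in the middle.
- ledge (a point): Middle of the ledge on the case's +y side (case frame 11, 70, 88 mm). A level ledge 10 mm wide, 88 mm up, runs along each side wall from x -58 to +80 and carries the lid.
- plain_wall (a point): Middle of the inner top edge of the case's +x wall (case frame 80, 0, 100 mm). This wall and the side cheeks are 100 mm high, flush with the top of a lid that lies home.
- lid: Loose plywood lid board, 154 (its x) x 144 (its y) x 12 mm, about 0.2 kg, starts flat on the table, handle up. Origin: centre of its underside, z up. Fitted, its x and y axes point the same way as the case's, its underside rests on the ledges 88 mm above the case's underside, its centre on the case's axis, with 3 mm of play each way along x and y.
- tongue (a point): Middle of the tongue's outer edge (lid frame x -77, y 0, z 3 mm). The tongue is the lid's -x edge, x -77 to -59 mm, where only the lower 6 mm of the thickness remains, over the full width.
- handle (a point): Top centre of the lid's wooden batten handle (lid frame 0, 0, 42 mm): 18 mm (lid x) x 84 mm (lid y), standing from 12 to 42 mm above the underside.
- candle: The candle still to be packed: steel tin 58 mm diameter with a 60 mm wooden cover at 36 to 42 mm height, and on it an upright wooden knob 22 mm diameter, from 42 to 72 mm height. About 0.18 kg. Stands on the table outside the case. Origin: centre of its underside.
- packed_candle: An identical candle that already stands in the case, in one of its two halves (towards -x or +x); it stays there.
- pad: Flat round grey felt pad, 68 mm diameter, no thickness to speak of, on the floor of the case in the other, empty half: where the candle belongs. Origin: its centre, on the case's floor.
- oil_bottle: Bystander, loose: amber glass bottle with black cap, upright, 36 mm diameter, 82 mm tall. Origin: centre of its underside.
- mould: Bystander, loose: pink mould cup, 66 mm wide, 48 mm tall. Origin: centre of its underside.
- pitcher: Bystander, loose: steel pouring pitcher, 84 mm diameter, 130 mm tall, with a side handle reaching 77 mm from its axis along its +y. Origin: centre of its underside.
- open_tin: Bystander, loose: teal open tin, 76 mm diameter, 45 mm tall. Origin: centre of its underside.
- tin_lid: Bystander, loose: flat steel tin lid, 80 mm diameter, 14 mm thick. Origin: centre of its underside.
- dye_jar: Bystander, loose: small glass jar with dark cap and paper label, 56 mm diameter, 65 mm tall. Origin: centre of its underside.
- spatula: Bystander, loose: spatula with wooden handle, 190 mm long, lying flat along its x, handle towards its -x. Origin: under its middle, on the table.
Not all that is in view belongs to the job. What is shaped like the candle but purple or red is not meant.

How it is judged:
By the outcome, as a careful person would: the job done as asked, in the order asked, and still so for the second after the job is handed in, with the robot touching nothing.
It also fails if it takes over 64 s, if anything falls off the work surface, if the arm or the gripper's body presses on something with over 40 N, if the wrist force passes 120 N, or if a joint passes its speed limit or range.

### The arm

A 6-joint arm with a two-finger parallel gripper is mounted at the origin on the work surface. World frame = base frame: x ahead of the robot, y to its left, z up, the work surface at z = 0. Lengths are in m, angles in rad, forces in N, time in s.
With the tool pointing down it reaches from about 0.3 to 0.775 m from the base axis. Payload 14.6 kg.
Tool frame: the origin (TCP) lies on the centre line of the jaws, within the pads' length; the fingertips stand 25 mm ahead of it and the grasp point (between the pads) lies 6 mm ahead of it (ctrl.tip_reach is the distance from the TCP to the fingertips, in m); z points along the fingers, y is the line along which they close (so a half turn about z gives the same grasp; the last joint's range is limited). The gripper opens to 94 mm and grips with 3 to 60 N. Pads are 16 mm wide; open, the fingers measure 119 mm over their backs; the gripper's body (75 mm by 177 mm) begins 78 mm behind the grasp point.
Start: joints at [-1.222, 0.3, 1.521, -0, 1.321, -0.067], TCP at [0.222, -0.503, 0.23] pointing down, gripper open.
Joint ranges: [-3.03, 3.03], [-0.79, 2.21], [0.23, 2.52], [-1.04, 4.18], [0, 3.07], [-2.55, 2.55]. Speed limits (rad/s): [2.22, 2.22, 2.57, 3.14, 3.14, 3.14].

### API

Orientations are given as [roll, pitch, yaw] about the fixed x, y, z axes, in that order (R = Rz(yaw) Ry(pitch) Rx(roll)).
In Python, from station import ctrl gives the robot as it stands. The module is installed in compiled form; this text tells all that it offers.
- The arm moves only by the tool apply_moves, never from a script. Its argument "deltas" is a list of rows, each a list of 7 numbers: the closure in counts, from 0 (fully open) to 255 (shut), then the shift along the world's x, y, z in cm, then the turn, a rotation vector about the world's x, y, z in rad. In form: [[jaw, tx, ty, tz, ax, ay, az], ...]. A call has 1 to 10 rows; each row shifts and turns the commanded pose from where the row before left it; what a row does not reach is not made up. A row lasts 1/10 s, in which the tool goes at most 50 mm and 8.59 degrees, less where a joint would pass 70% of its speed; a pose out of reach is approached as far as the arm can. A call with a gripper value outside its range is refused whole. The fingers move at their own pace and stop on an object; "grip_force" is the grip in N (left out, the last holds). Time passes only in rows, so rows that do not move let the fingers close. It gives the time, the measured TCP pose, the force, the opening and the grip force at its end, in the units of the state.
- ctrl.get_obs(): the state, without advancing time (a new reading comes with each control period).
- ctrl.camera(name): name is "scene" or "top" or "wrist"; returns a dict with "img" (384x512x3 uint8, red, green, blue), "K" (3x3 intrinsics, pixels), "pose" (4x4, takes a point from camera to world coordinates); the wrist camera has in their place "hand_eye" (4x4, takes a point from camera to tool coordinates, whose origin is the TCP and whose axes are the flange's). Camera axes: x right, y up, looking along -z (the intrinsics and any distortion apply to the point x, -y, -z); pixel columns grow to the right and rows downward; lengths in m; the calibration is good to about 2 mm. The wrist camera is an equidistant fisheye: a pixel r from the principal point sees the ray r / f radians off the axis. A picture is of the moment at which its call begins: read the wrist's pose just before it. There is no depth.
- ctrl.hand_in(): hands the job in; it is judged then, once.
The state is a dict: "time_s": time; "qpos": joint angles; "joint_vel": joint speeds; "tau": joint torques, N m; "ee_pos": TCP position; "eef_rot": TCP orientation; "force": force on the tool from outside, world axes, zero at the start; "moment": the same for the moment, N m; "grip_width": finger opening in m; "grip_force": force on a finger pad.
Only numpy, scipy, OpenCV 4.12 (cv2) and the standard library are available. Lean on these libraries where they do the work, as an engineer would, in place of code of your own. Each camera call takes 0.05 s, during which the arm holds its last target. There are 200 camera calls.

## Working session

There is one attempt and no reset: what is moved stays moved. The work goes in short steps, Python scripts to look and compute and a tool call to move; the robot and the scene stay as the last step left them, time stands still between calls to the robot, and variables do not carry over. Pictures are saved under pics/ and viewed, at most 10 in all, crops included, and the job is handed in when it is done.

Besides the shell and the picture viewer there is one more tool, called after "Emit:" in YAML: its name, and indented under it one key for each argument. apply_moves: Moves the arm, as the interface text tells. Its arguments: {"type":"object","properties":{"deltas":{"type":"array"},"grip_force":{"type":"number"}},"required":["deltas"]}

```bash
mkdir -p pics; ls
python3 - <<'E'
from station import ctrl
import cv2,pickle
o=ctrl.get_obs();print(o)
d={}
for n in ["scene","top"]:
    c=ctrl.camera(n);d[n]=c
    cv2.imwrite(f"pics/{n}0.png",cv2.resize(c["img"][:,:,::-1],(800,600),interpolation=cv2.INTER_CUBIC))
    print(n,c["K"],c["pose"],[k for k in c])
pickle.dump(d,open("cams0.pkl","wb"))
E
```

```text
pics
{'time_s': 0.0, 'qpos': array([-1.22158957e+00,  3.00472637e-01,  1.52161440e+00, -2.35871636e-05,
        1.32070496e+00, -6.66494041e-02]), 'joint_vel': array([-0.00011967, -0.0001069 ,  0.00152939, -0.00023677, -0.00017527,
       -0.00135131]), 'tau': array([ 1.56609127e-03, -5.31807196e+01, -3.52736557e+01,  7.09055574e-02,
        2.44342204e-02, -5.22872779e-05]), 'ee_pos': array([ 0.22206722, -0.50290387,  0.22987138]), 'eef_rot': array([-3.14039445e+00, -5.70805827e-05,  4.15861977e-01]), 'force': array([-0.2292842 ,  0.142744  ,  0.36342834]), 'moment': array([0.01055859, 0.01846926, 0.002433  ]), 'grip_force': 0.0, 'grip_width': 0.0938952931094169}
scene [[362.15426187   0.         256.44545452]
 [  0.         362.15426187 192.07599679]
 [  0.           0.           1.        ]] [[-0.83152086 -0.36836767  0.41578639  1.05947675]
 [ 0.55534751 -0.53410569  0.63743254  0.70914107]
 [-0.01273566  0.76094439  0.64869209  0.83855173]
 [ 0.          0.          0.          1.        ]] ['img', 'K', 'pose']
top [[396.98521608   0.         257.31674663]
 [  0.         396.98521608 194.32038237]
 [  0.           0.           1.        ]] [[ 2.00763131e-02  9.86884932e-01 -1.60172007e-01  3.21694054e-01]
 [-9.99473024e-01  2.38977352e-02  2.19675174e-02 -1.50635173e-04]
 [ 2.55071602e-02  1.59646573e-01  9.86844647e-01  1.58041668e+00]
 [ 0.00000000e+00  0.00000000e+00  0.00000000e+00  1.00000000e+00]] ['img', 'K', 'pose']
```

View pics/scene0.png

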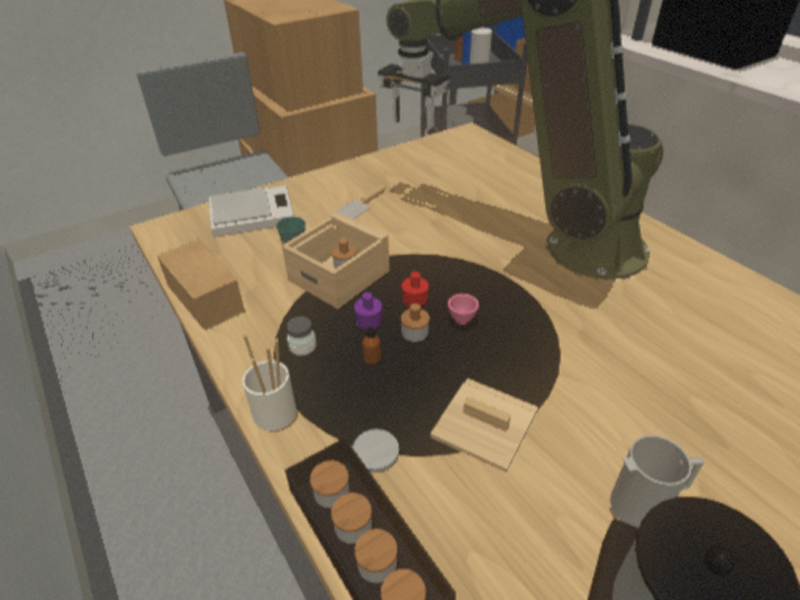

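View pics/top0.png

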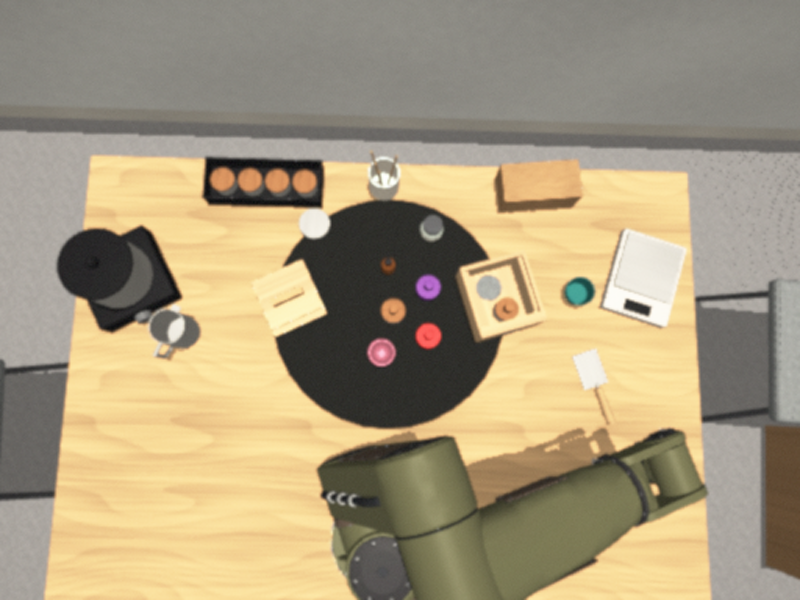

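Run:
```python
import cv2,pickle,numpy as np
d=pickle.load(open("cams0.pkl","rb"))
def crop(n,x,y,w,h): # in 800-px coords
    s=0.64
    im=d[n]["img"][int(y*s):int((y+h)*s),int(x*s):int((x+w)*s),::-1]
    return cv2.resize(im,(400,300),interpolation=cv2.INTER_CUBIC)
m=np.vstack([np.hstack([crop("top",435,245,120,100),crop("top",235,245,120,100)]),np.hstack([crop("scene",270,205,133,100),crop("scene",420,370,133,100)])])
cv2.imwrite("pics/crop0.png",m)
```

```text
(no output)
```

View pics/crop0.png

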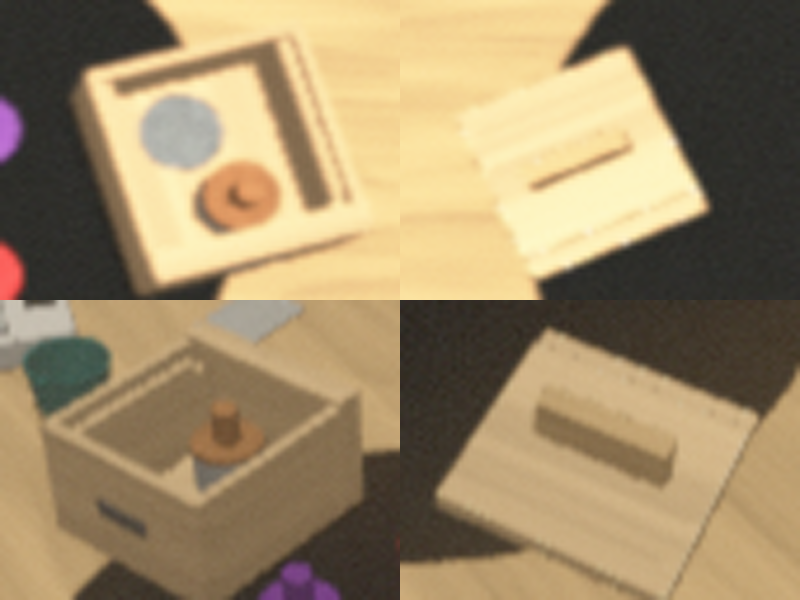

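```bash
cat > h.py <<'E'
import numpy as np, cv2, pickle
from scipy.spatial.transform import Rotation as Ro
def ray(cam,u,v):
    K=cam["K"];T=cam["pose"]
    d=np.array([(u-K[0,2])/K[0,0],-(v-K[1,2])/K[1,1],-1.])
    return T[:3,3],T[:3,:3]@d
def at_z(cam,u,v,z):
    o,d=ray(cam,u,v); return (o+d*(z-o[2])/d[2])[:2]
def proj(cam,P):
    P=np.atleast_2d(P);K=cam["K"];T=cam["pose"]
    c=(P-T[:3,3])@T[:3,:3]
    return np.c_[K[0,0]*c[:,0]/-c[:,2]+K[0,2],K[1,1]*-c[:,1]/-c[:,2]+K[1,2]]
def wrist_proj(cam,P,ee,rot):
    Rt=Ro.from_euler('xyz',rot).as_matrix(); H=cam["hand_eye"];K=cam["K"]
    t=(np.atleast_2d(P)-ee)@Rt; c=(t-H[:3,3])@H[:3,:3]
    q=np.c_[c[:,0],-c[:,1],-c[:,2]]; r=np.hypot(q[:,0],q[:,1]);th=np.arctan2(r,q[:,2])
    return np.c_[K[0,0]*th*q[:,0]/r+K[0,2],K[1,1]*th*q[:,1]/r+K[1,2]]
def wrist_at_z(cam,u,v,z,ee,rot):
    Rt=Ro.from_euler('xyz',rot).as_matrix(); H=cam["hand_eye"];K=cam["K"]
    x=(u-K[0,2])/K[0,0];y=(v-K[1,2])/K[1,1];th=np.hypot(x,y)
    d=np.array([np.sin(th)*x/th,-np.sin(th)*y/th,-np.cos(th)])
    d=Rt@H[:3,:3]@d; o=Rt@H[:3,3]+ee
    return (o+d*(z-o[2])/d[2])[:2]
E
python3 - <<'E'
from h import *
d=pickle.load(open("cams0.pkl","rb"));t=d["top"]
def T8(u,v,z): return at_z(t,(u+.5)*.64-.5,(v+.5)*.64-.5,z).round(4)
def C(u,v,z,x0=435,y0=245): 
    w=int((x0+120)*.64)-int(x0*.64);h=int((y0+100)*.64)-int(y0*.64)
    return at_z(t,int(x0*.64)+(u+.5)*w/400-.5,int(y0*.64)+(v+.5)*h/300-.5,z).round(4)
print("candle knob",T8(393,309,.072))
print("pad",C(180,132,.008),"packed knob",C(250,192,.080))
cs=[C(85,75,.1),C(290,36,.1),C(368,232,.105),C(152,288,.105)]
print("case corners",cs,np.mean(cs,0))
ls=[C(460-400,120,.012,235),C(628-400,47,.012,235),C(708-400,210,.012,235),C(540-400,277,.006,235)]
print("lid",ls,np.mean(ls,0))
for a in (cs,ls):
    a=np.array(a);e1=a[0]-a[3];e2=a[1]-a[2];f1=a[0]-a[1];f2=a[3]-a[2]
    print([np.degrees(np.arctan2(e[1],e[0])) for e in(e1,e2)],[np.degrees(np.arctan2(-f[0],f[1])) for f in(f1,f2)],[np.linalg.norm(e) for e in(e1,e2,f1,f2)])
s=d["scene"]
for n,u,v,z in [("oil",388,265,.082),("purple",428,287,.072),("red",428,336,.072),("mould",381,352,.048),("tinlid",314,223,.014)]: print(n,T8(u,v,z))
print("scene proj of candle knob", proj(s,[*T8(393,309,.072),.072])/.64)
E
```

```text
candle knob [ 0.5533 -0.011 ]
pad [ 0.6255 -0.2565] packed knob [ 0.5628 -0.2967]
case corners [array([ 0.6533, -0.1714]), array([ 0.69  , -0.3234]), array([ 0.5283, -0.3775]), array([ 0.4795, -0.2202])] [ 0.587775 -0.273125]
lid [array([0.6201, 0.3507]), array([0.6872, 0.2248]), array([0.5471, 0.1573]), array([0.4876, 0.2834])] [0.5855  0.25405]
[np.float64(15.683812969428335), np.float64(18.498705227815822)] [np.float64(13.574119080188204), np.float64(17.235730852146187)] [np.float64(0.18052113449676746), np.float64(0.17051011700189517), np.float64(0.15636780359140434), np.float64(0.16469587122936627)]
[np.float64(26.9271322341098), np.float64(25.724707425267745)] [np.float64(28.055949994218754), np.float64(25.26017565521264)] [np.float64(0.1486120452722457), np.float64(0.15551289335614588), np.float64(0.1426647118246135), np.float64(0.13943263606487544)]
oil [0.6614 0.0039]
purple [ 0.6105 -0.0965]
red [ 0.4885 -0.0981]
mould [0.4488 0.016 ]
tinlid [0.7838 0.1993]
scene proj of candle knob [[415.6000067  306.04175563]]
```

Emit:
apply_moves:
  deltas:
    - [0, 3.6, 2.6, 0.8, 0, 0, -0.015]
    - [0, 3.6, 2.6, 0.8, 0, 0, -0.015]
    - [0, 3.6, 2.6, 0.8, 0, 0, -0.015]
    - [0, 3.6, 2.6, 0.8, 0, 0, -0.015]
    - [0, 3.6, 2.6, 0.8, 0, 0, -0.015]
    - [0, 3.6, 2.6, 0.8, 0, 0, -0.015]
    - [0, 3.6, 2.6, 0.8, 0, 0, -0.015]
    - [0, 3.6, 2.6, 0.8, 0, 0, -0.015]
    - [0, 3.6, 2.6, 0.8, 0, 0, -0.015]
    - [0, 0, 0, 0, 0, 0, 0]
  grip_force: 20

```text
time_s: 1.1
ee_pos: [0.5492, -0.2659, 0.3025]
eef_rot: [-3.141, -0.001, 0.285]
force: [0.3, -0.7, -0.5]
grip_width: 0.0941
grip_force: 0.0
```

```bash
cat >> h.py <<'E'
def snap(name):
    from station import ctrl
    o=ctrl.get_obs(); c=ctrl.camera("wrist"); c["ee"]=o["ee_pos"];c["rot"]=o["eef_rot"]
    pickle.dump(c,open(name+".pkl","wb"))
    cv2.imwrite(f"pics/{name}.png",cv2.resize(c["img"][:,:,::-1],(800,600),interpolation=cv2.INTER_CUBIC))
    print(o["time_s"],o["ee_pos"],o["eef_rot"],c["K"].tolist(),c["hand_eye"].round(3).tolist())
    return c
E
python3 -c "
from h import *
snap('w_case')"
```

```text
1.1 [ 0.54923092 -0.2659432   0.30246898] [-3.14132219e+00 -7.09142611e-04  2.84659766e-01] [[297.3186396354542, 0.0, 257.49018951803987], [0.0, 297.3186396354542, 191.73429160130354], [0.0, 0.0, 1.0]] [[0.001, 0.972, 0.234, 0.069], [1.0, -0.001, 0.0, 0.001], [0.001, 0.234, -0.972, -0.154], [0.0, 0.0, 0.0, 1.0]]
```

View pics/w_case.png

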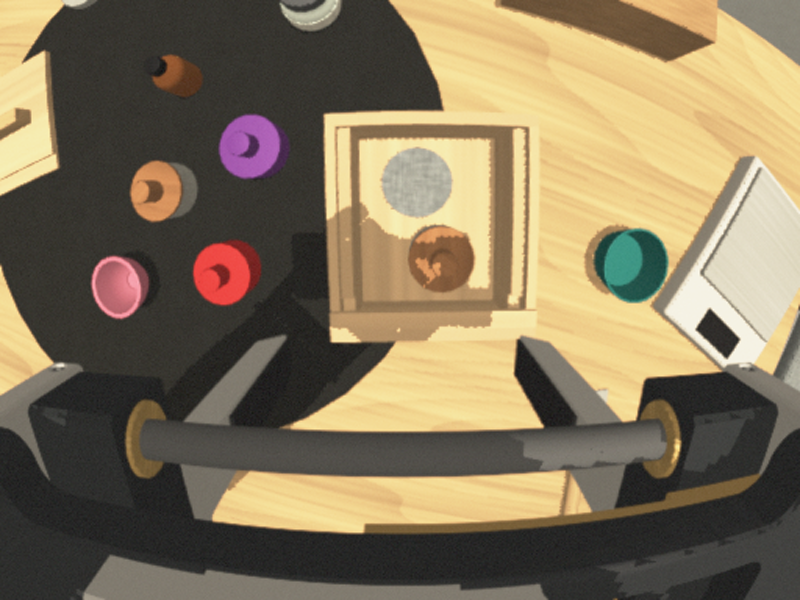

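Run:
```python
from h import *
from scipy.optimize import least_squares
c=pickle.load(open("w_case.pkl","rb"))
P=[(325,114,90,83,100),(539,112,90,-83,100),(535,341,-90,-83,105),(331,341,-90,83,105)]
P=np.array(P,float); uv=(P[:,:2]+.5)*.64-.5; L=P[:,2:]/1000
def pr(p):
    cs,sn=np.cos(p[2]),np.sin(p[2])
    W=np.c_[p[0]+cs*L[:,0]-sn*L[:,1],p[1]+sn*L[:,0]+cs*L[:,1],L[:,2]]
    return wrist_proj(c,W,c["ee"],c["rot"])
s=least_squares(lambda p:(pr(p)-uv).ravel(),[.588,-.273,.28])
print("case",s.x,np.degrees(s.x[2]),"res px",s.fun.round(2))
p=s.x
def W8(u,v,z): return wrist_at_z(c,(u+.5)*.64-.5,(v+.5)*.64-.5,z,c["ee"],c["rot"])
R=np.array([[np.cos(p[2]),-np.sin(p[2])],[np.sin(p[2]),np.cos(p[2])]])
for n,u,v,z in [("pad",416,182,.008),("packed knob",444,262,.080),("packed cover",441,258,.05),("candle knob",146,191,.072),("candle cover",158,191,.042),("lip edge",440,311,.105)]:
    w=W8(u,v,z); print(n,w.round(4),"local",(R.T@(w-p[:2])).round(4))
```

```text
case [ 0.59529558 -0.27857672  0.29741556] 17.040656369416705 res px [-0.23 -0.41  0.01  1.6   0.01 -1.58  0.05  0.33]
pad [ 0.6266 -0.2572] local [0.0362 0.0113]
packed knob [ 0.5688 -0.2964] local [-0.0306 -0.0092]
packed cover [ 0.5677 -0.2966] local [-0.0317 -0.0092]
candle knob [ 0.5586 -0.0197] local [0.0408 0.2583]
candle cover [ 0.5571 -0.016 ] local [0.0404 0.2623]
lip edge [ 0.5339 -0.3018] local [-0.0655 -0.0042]
```

Emit:
apply_moves:
  deltas:
    - [60, 0, 2.8, -1.2, 0, 0, 0]
    - [60, 0, 2.8, -1.2, 0, 0, 0]
    - [60, 0, 2.8, -1.2, 0, 0, 0]
    - [60, 0, 2.8, -1.2, 0, 0, 0]
    - [60, 0, 2.8, -1.4, 0, 0, 0]
    - [60, 0, 2.8, -1.4, 0, 0, 0]
    - [60, 0, 2.8, -1.4, 0, 0, 0]
    - [60, 0.3, 2.8, -1.4, 0, 0, 0]
    - [60, 0.3, 2.8, -1.4, 0, 0, 0]
    - [60, 0, 0, 0, 0, 0, 0]

```text
time_s: 2.15
ee_pos: [0.551, -0.0156, 0.1824]
eef_rot: [-3.14, 0.003, 0.283]
force: [-0.1, -0.4, -0.8]
grip_width: 0.0715
grip_force: 0.0
```

```bash
python3 -c "
from h import *
snap('w_candle')"
```

```text
2.15 [ 0.55096089 -0.01556253  0.18240064] [-3.14010654  0.00324537  0.28258235] [[297.3186396354542, 0.0, 257.49018951803987], [0.0, 297.3186396354542, 191.73429160130354], [0.0, 0.0, 1.0]] [[0.001, 0.972, 0.234, 0.069], [1.0, -0.001, 0.0, 0.001], [0.001, 0.234, -0.972, -0.154], [0.0, 0.0, 0.0, 1.0]]
```

View pics/w_candle.png

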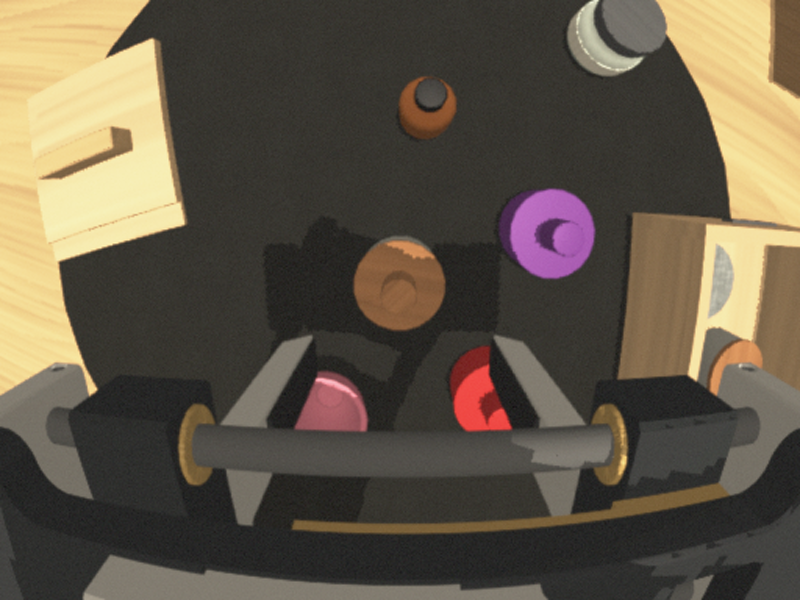

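Run:
```python
from h import *
from scipy.optimize import least_squares
c=pickle.load(open("w_candle.pkl","rb"))
def W8(u,v,z): return wrist_at_z(c,(u+.5)*.64-.5,(v+.5)*.64-.5,z,c["ee"],c["rot"])
print("cover",W8(399,283,.042),"knob",W8(398,293,.072))
P=np.array([(28,100,77,72,12),(157,40,77,-72,12),(187,222,-77,-72,6),(52,260,-77,72,6)],float)
uv=(P[:,:2]+.5)*.64-.5; L=P[:,2:]/1000
def pr(p):
    cs,sn=np.cos(p[2]),np.sin(p[2])
    W=np.c_[p[0]+cs*L[:,0]-sn*L[:,1],p[1]+sn*L[:,0]+cs*L[:,1],L[:,2]]
    return wrist_proj(c,W,c["ee"],c["rot"])
s=least_squares(lambda p:(pr(p)-uv).ravel(),[.588,.253,.46])
print("lid",s.x,np.degrees(s.x[2]),s.fun.round(2))
```

```text
cover [ 0.55865105 -0.01150565] knob [ 0.55878343 -0.01116296]
lid [0.58811737 0.25523348 0.45091139] 25.83531943126863 [-0.21 -1.67 -1.25 -1.71 -0.91  1.86  2.53  0.89]
```

Emit:
apply_moves:
  deltas:
    - [70, 0.8, 0.4, -1.2, 0, -0.003, 0.01]
    - [80, 0, 0, -2.5, 0, 0, 0]
    - [80, 0, 0, -2.5, 0, 0, 0]
    - [80, 0, 0, -2.0, 0, 0, 0]
    - [80, 0, 0, -1.8, 0, 0, 0]
    - [80, 0, 0, -1.0, 0, 0, 0]
    - [80, 0, 0, -0.2, 0, 0, 0]
    - [80, 0, 0, 0, 0, 0, 0]

```text
time_s: 3.0
ee_pos: [0.5604, -0.0136, 0.0727]
eef_rot: [3.141, -0.003, 0.29]
force: [0.6, 0.3, 0.1]
grip_width: 0.0646
grip_force: 0.0
```

Emit:
apply_moves:
  deltas:
    - [80, -0.15, 0.2, -0.2, 0, 0, 0]
    - [170, 0, 0, 0, 0, 0, 0]
    - [255, 0, 0, 0, 0, 0, 0]
    - [255, 0, 0, 0, 0, 0, 0]
    - [255, 0, 0, 0, 0, 0, 0]
    - [255, 0, 0, 0, 0, 0, 0]
    - [255, 0, 0, 0, 0, 0, 0]
  grip_force: 25

```text
time_s: 3.7
ee_pos: [0.5586, -0.0111, 0.0705]
eef_rot: [3.141, -0.003, 0.291]
force: [0.1, -0.5, -1.7]
grip_width: 0.0212
grip_force: 25.0
```

Emit:
apply_moves:
  deltas:
    - [255, 0, 0, 3, 0, 0, 0]
    - [255, 0, 0, 4.5, 0, 0, 0]
    - [255, 0, 0, 4.5, 0, 0, 0]
    - [255, 0.9, -3.5, 1, 0, 0, 0]
    - [255, 1.0, -3.5, 0, 0, 0, 0]
    - [255, 1.0, -3.5, 0, 0, 0, 0]
    - [255, 1.0, -3.5, 0, 0, 0, 0]
    - [255, 1.0, -3.5, 0, 0, 0, 0]
    - [255, 1.0, -3.5, 0, 0, 0, 0]
    - [255, 0.9, -3.5, 0, 0, 0, 0]

```text
time_s: 4.7
ee_pos: [0.6268, -0.2575, 0.2]
eef_rot: [3.141, -0.002, 0.291]
force: [-1.1, -0.4, -1.7]
grip_width: 0.0215
grip_force: 25.0
```

Emit:
apply_moves:
  deltas:
    - [255, 0, 0, 0, 0, 0, 0.006]
    - [255, 0, 0, 0, 0, 0, 0]
    - [255, 0, 0, 0, 0, 0, 0]

```text
time_s: 5.0
ee_pos: [0.6266, -0.2553, 0.2002]
eef_rot: [3.141, -0.003, 0.297]
force: [-0.3, 0.1, -1.7]
grip_width: 0.0214
grip_force: 25.0
```

```bash
python3 -c "
from h import *
snap('w_over')"
```

```text
5.0 [ 0.62657134 -0.25528512  0.20022208] [ 3.14125741e+00 -2.54454167e-03  2.97348353e-01] [[297.3186396354542, 0.0, 257.49018951803987], [0.0, 297.3186396354542, 191.73429160130354], [0.0, 0.0, 1.0]] [[0.001, 0.972, 0.234, 0.069], [1.0, -0.001, 0.0, 0.001], [0.001, 0.234, -0.972, -0.154], [0.0, 0.0, 0.0, 1.0]]
```

View pics/w_over.png

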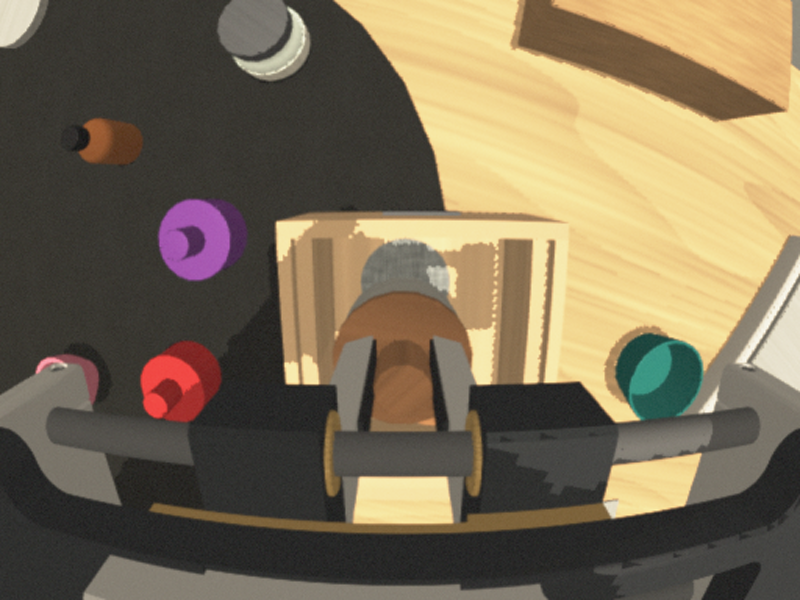

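Run:
```python
from h import *
c=pickle.load(open("w_over.pkl","rb"))
a=np.linspace(0,2*np.pi,200)
P=np.c_[.6266+.034*np.cos(a),-.2572+.034*np.sin(a),a*0+.008]
q=(wrist_proj(c,P,c["ee"],c["rot"])+.5)/.64-.5
print("pad bbox",q.min(0),q.max(0))
cs,sn=np.cos(.2974),np.sin(.2974)
L=np.array([(90,83,100),(90,-83,100),(80,75,100),(80,-75,100)])/1000
W=np.c_[.5953+cs*L[:,0]-sn*L[:,1],-.2786+sn*L[:,0]+cs*L[:,1],L[:,2]]
print((wrist_proj(c,W,c["ee"],c["rot"])+.5)/.64-.5)
```

```text
pad bbox [359.32495845 237.79089777] [448.47980897 325.24249078]
[[276.37350373 220.50376651]
 [569.5784482  222.32868256]
 [290.61286591 237.87581352]
 [555.84296266 239.23751786]]
```

Emit:
apply_moves:
  deltas:
    - [255, 0, -0.3, -1, 0, 0.003, 0]
    - [255, 0, 0, -2.5, 0, 0, 0]
    - [255, 0, 0, -2.5, 0, 0, 0]
    - [255, 0, 0, -2.5, 0, 0, 0]
    - [255, 0, 0, -1.7, 0, 0, 0]
    - [255, 0, 0, -1.0, 0, 0, 0]
    - [255, 0, 0, -0.5, 0, 0, 0]
    - [255, 0, 0, 0, 0, 0, 0]
    - [255, 0, 0, -0.2, 0, 0, 0]
    - [255, 0, 0, 0, 0, 0, 0]

```text
time_s: 6.05
ee_pos: [0.6269, -0.2593, 0.0821]
eef_rot: [3.141, -0.001, 0.297]
force: [-0.4, 0.5, -2.2]
grip_width: 0.0213
grip_force: 25.0
```

Emit:
apply_moves:
  deltas:
    - [255, -0.1, 0.1, -0.2, 0, 0, 0]
    - [255, 0, 0, -0.1, 0, 0, 0]
    - [255, 0, 0, -0.1, 0, 0, 0]
    - [255, 0, 0, 0, 0, 0, 0]

```text
time_s: 6.45
ee_pos: [0.6258, -0.2581, 0.0785]
eef_rot: [3.141, -0.0, 0.297]
force: [-3.2, 2.7, 6.2]
grip_width: 0.0215
grip_force: 25.0
```

Emit:
apply_moves:
  deltas:
    - [195, 0, 0, 0.05, 0, 0, 0]
    - [160, 0, 0, 0, 0, 0, 0]
    - [140, 0, 0, 0, 0, 0, 0]
    - [140, 0, 0, 0, 0, 0, 0]
    - [140, 0, 0, 1.5, 0, 0, 0]
    - [140, 0, 0, 3, 0, 0, 0]
    - [140, 0, 0, 4, 0, 0, 0]
    - [140, 0, 0, 4, 0, 0, 0]
    - [100, 0, 0, 3, 0, 0, 0]
    - [100, 0, 0, 0, 0, 0, 0]

```text
time_s: 7.45
ee_pos: [0.6267, -0.2586, 0.2395]
eef_rot: [3.136, -0.007, 0.297]
force: [-0.8, -1.0, -0.4]
grip_width: 0.0548
grip_force: 0.0
```

```bash
python3 -c "
from h import *
snap('w_placed')"
```

```text
7.45 [ 0.62674692 -0.25861307  0.23948785] [ 3.13566913 -0.00650853  0.29689384] [[297.3186396354542, 0.0, 257.49018951803987], [0.0, 297.3186396354542, 191.73429160130354], [0.0, 0.0, 1.0]] [[0.001, 0.972, 0.234, 0.069], [1.0, -0.001, 0.0, 0.001], [0.001, 0.234, -0.972, -0.154], [0.0, 0.0, 0.0, 1.0]]
```

View pics/w_placed.png

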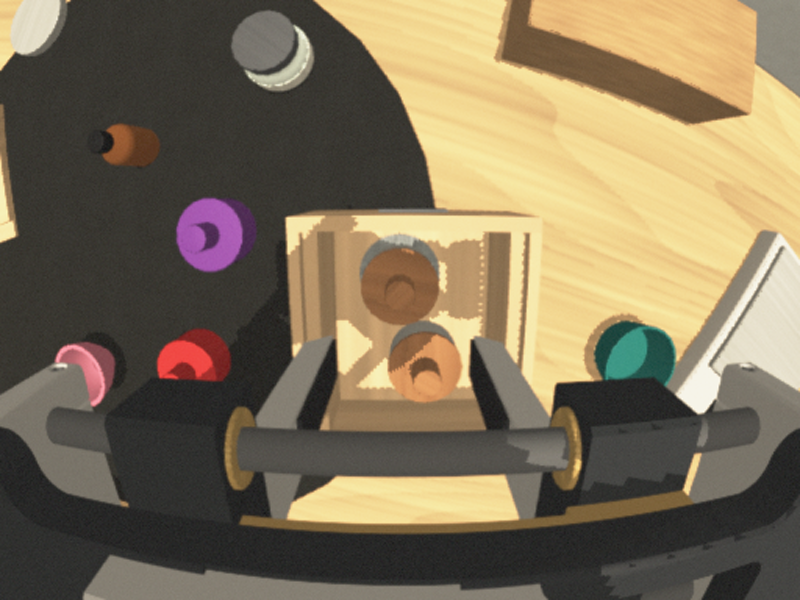

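Emit:
apply_moves:
  deltas:
    - [100, -0.4, 4.2, 0, 0, 0, 0.143]
    - [100, -0.4, 4.2, 0, 0, 0, 0.143]
    - [100, -0.4, 4.2, 0, 0, 0, 0.143]
    - [100, -0.4, 4.2, 0, 0, 0, 0.143]
    - [100, -0.4, 4.2, 0, 0, 0, 0.143]
    - [100, -0.4, 4.2, 0, 0, 0, 0.143]
    - [100, -0.4, 4.2, 0, 0, 0, 0.143]
    - [100, -0.4, 4.2, 0, 0, 0, 0.143]
    - [100, -0.4, 4.2, 0, 0, 0, 0.143]
    - [100, -0.3, 4.2, 0, 0, 0, 0.143]

```text
time_s: 8.5
ee_pos: [0.5858, 0.1635, 0.2321]
eef_rot: [-3.14, 0.0, 1.733]
force: [0.5, -0.2, 0.9]
grip_width: 0.0569
grip_force: 0.0
```

Emit:
apply_moves:
  deltas:
    - [100, 0, 4.2, -1, 0, 0, 0.143]
    - [100, 0, 3.0, -1, 0, 0, 0.143]
    - [100, 0, 0, 0, 0, 0, 0]
    - [100, 0, 0, 0, 0, 0, 0]

```text
time_s: 8.9
ee_pos: [0.5862, 0.2339, 0.212]
eef_rot: [-3.14, -0.0, 2.012]
force: [-0.4, -0.5, 0.1]
grip_width: 0.0575
grip_force: 0.0
```

```bash
python3 -c "
from h import *
snap('w_lid')"
```

```text
8.9 [0.58622036 0.23386085 0.21201517] [-3.13966262e+00 -5.83781329e-05  2.01177723e+00] [[297.3186396354542, 0.0, 257.49018951803987], [0.0, 297.3186396354542, 191.73429160130354], [0.0, 0.0, 1.0]] [[0.001, 0.972, 0.234, 0.067], [1.0, -0.001, -0.001, 0.001], [-0.001, 0.234, -0.972, -0.154], [0.0, 0.0, 0.0, 1.0]]
```

View pics/w_lid.png

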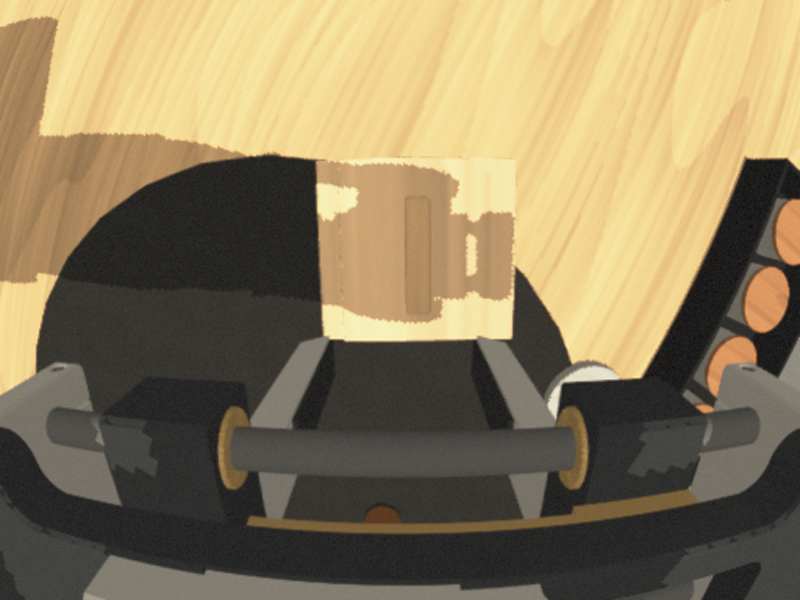

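Run:
```python
from h import *
from scipy.optimize import least_squares
c=pickle.load(open("w_lid.pkl","rb"))
P=np.array([(316,160,-77,72,6),(515,158,77,72,12),(512,339,77,-72,12),(323,335,-77,-72,6),(405.5,196.5,-9,42,42),(430,196.5,9,42,42),(431,314,9,-42,42),(405,314,-9,-42,42)],float)
uv=(P[:,:2]+.5)*.64-.5; L=P[:,2:]/1000
def pr(p):
    cs,sn=np.cos(p[2]),np.sin(p[2])
    W=np.c_[p[0]+cs*L[:,0]-sn*L[:,1],p[1]+sn*L[:,0]+cs*L[:,1],L[:,2]]
    return wrist_proj(c,W,c["ee"],c["rot"])
s=least_squares(lambda p:(pr(p)-uv).ravel(),[.588,.253,.46])
print("lid",s.x,np.degrees(s.x[2]),s.fun.round(2).reshape(-1,2).tolist())
c=pickle.load(open("w_placed.pkl","rb"))
for u,v,z in [(400,285,.05),(399,290,.08)]: print("placed",wrist_at_z(c,(u+.5)*.64-.5,(v+.5)*.64-.5,z,c["ee"],c["rot"]))
```

```text
lid [0.58792751 0.25724261 0.45082421] 25.830324525679753 [[0.18, -0.39], [0.77, 0.2], [-0.76, -0.46], [0.01, 1.78], [-0.57, -0.15], [0.37, -0.21], [-0.39, -0.38], [0.34, -0.24]]
placed [ 0.62549083 -0.2589306 ]
placed [ 0.62767035 -0.257548  ]
```

Emit:
apply_moves:
  deltas:
    - [100, 0.2, 2.3, -1, 0, 0, 0.01]
    - [100, 0, 0, -4, 0, 0, 0]
    - [100, 0, 0, -4, 0, 0, 0]
    - [100, 0, 0, -3.5, 0, 0, 0]
    - [100, 0, 0, -2.5, 0, 0, 0]
    - [100, 0, 0, -1.3, 0, 0, 0]
    - [100, 0, 0, -0.5, 0, 0, 0]
    - [100, 0, 0, 0, 0, 0, 0]
    - [100, 0, 0, 0, 0, 0, 0]

```text
time_s: 9.85
ee_pos: [0.5894, 0.2569, 0.0465]
eef_rot: [3.139, 0.0, 2.022]
force: [0.0, -0.2, 0.6]
grip_width: 0.0568
grip_force: 0.0
```

Emit:
apply_moves:
  deltas:
    - [100, -0.1, 0, -0.5, 0.003, 0, 0]
    - [170, 0, 0, -0.1, 0, 0, 0]
    - [255, 0, 0, 0, 0, 0, 0]
    - [255, 0, 0, 0, 0, 0, 0]
    - [255, 0, 0, 0, 0, 0, 0]
    - [255, 0, 0, 0, 0, 0, 0]
    - [255, 0, 0, 0, 0, 0, 0]
    - [255, 0, 0, 0, 0, 0, 0]
  grip_force: 50

```text
time_s: 10.65
ee_pos: [0.5876, 0.2569, 0.039]
eef_rot: [3.14, -0.003, 2.023]
force: [-0.3, -0.2, 0.7]
grip_width: 0.0177
grip_force: 50.0
```

Emit:
apply_moves:
  deltas:
    - [255, 0, 0, 2, 0, 0, 0]
    - [255, 0, 0, 4, 0, 0, 0]
    - [255, 0, 0, 4.5, 0, 0, 0]
    - [255, 0, 0, 4, 0, 0, 0]
    - [255, 0.1, -2.5, 2, 0, 0, -0.013]
    - [255, 0.1, -4, 0, 0, 0, -0.013]
    - [255, 0.1, -4.5, 0, 0, 0, -0.013]
    - [255, 0.1, -4.5, 0, 0, 0, -0.013]
    - [255, 0.1, -4.5, 0, 0, 0, -0.013]
    - [255, 0.1, -4.5, 0, 0, 0, -0.013]

```text
time_s: 11.65
ee_pos: [0.5932, 0.0101, 0.2037]
eef_rot: [3.141, -0.003, 1.944]
force: [0.7, 0.6, -3.2]
grip_width: 0.0177
grip_force: 50.0
```

Emit:
apply_moves:
  deltas:
    - [255, 0.1, -4.5, 0, 0, 0, -0.013]
    - [255, 0.1, -4.5, 0, 0, 0, -0.013]
    - [255, 0, -4.5, 0, 0, 0, -0.013]
    - [255, 0, -4.5, 0, 0, 0, -0.013]
    - [255, 0, -4.5, 0, 0, 0, -0.013]
    - [255, 0, -4, 0.5, 0, 0, -0.012]
    - [255, 0, -2.3, 0.5, 0.026, -0.084, 0]
    - [255, 0, 0, 0, 0.026, -0.084, 0]
    - [255, 0, 0, 0, 0.026, -0.084, 0]
    - [255, 0, 0, 0, 0.025, -0.082, 0]

```text
time_s: 12.65
ee_pos: [0.5954, -0.2764, 0.2137]
eef_rot: [2.788, -0.003, 1.868]
force: [1.1, 0.0, -2.7]
grip_width: 0.0175
grip_force: 50.0
```

Emit:
apply_moves:
  deltas:
    - [255, 0, 0, 0, 0, 0, 0]
    - [255, 0, 0, 0, 0, 0, 0]

```text
time_s: 12.85
ee_pos: [0.5954, -0.2762, 0.2139]
eef_rot: [2.793, -0.004, 1.869]
force: [-0.0, -0.1, -3.0]
grip_width: 0.0174
grip_force: 50.0
```

Emit:
apply_moves:
  deltas:
    - [255, 0.1, -0.2, -1.5, 0, 0, 0]
    - [255, 0, 0, -1.5, 0, 0, 0]
    - [255, 0, 0, -0.5, 0, 0, 0]
    - [255, 0, 0, 0, 0, 0, 0]
    - [255, 0, 0, 0, 0, 0, 0]

```text
time_s: 13.35
ee_pos: [0.5968, -0.2781, 0.1789]
eef_rot: [2.791, -0.003, 1.869]
force: [-0.4, 0.3, -2.5]
grip_width: 0.0178
grip_force: 50.0
```

Run:
```python
from h import *
c=snap('w_hook')
im=c["img"][60:300,100:420,::-1]
cv2.imwrite("pics/hookcrop.png",cv2.resize(im,(800,600),interpolation=cv2.INTER_CUBIC))
```

```text
13.35 [ 0.59682014 -0.27806554  0.17893158] [ 2.79097487 -0.00333287  1.8691059 ] [[297.3186396354542, 0.0, 257.49018951803987], [0.0, 297.3186396354542, 191.73429160130354], [0.0, 0.0, 1.0]] [[0.001, 0.972, 0.234, 0.067], [1.0, -0.001, -0.001, 0.001], [-0.001, 0.234, -0.972, -0.154], [0.0, 0.0, 0.0, 1.0]]
```

View pics/hookcrop.png

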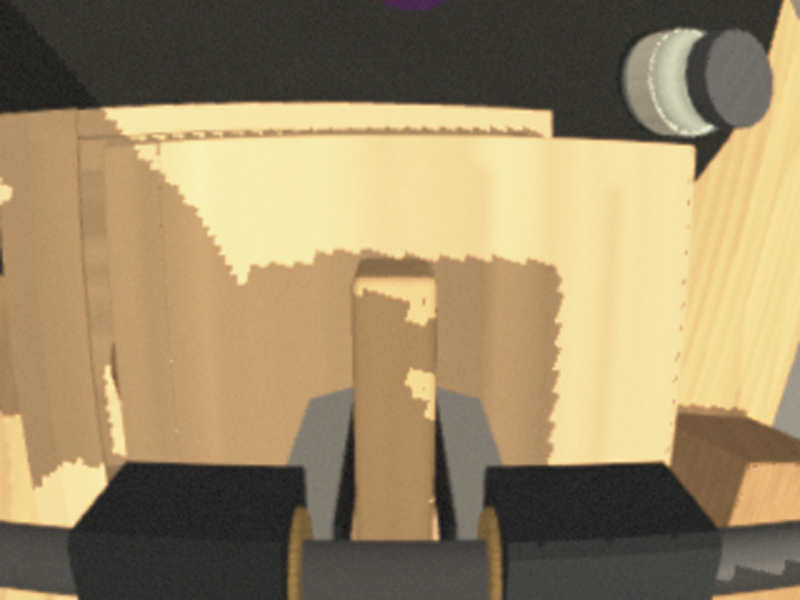

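Run:
```python
from h import *
c=pickle.load(open("w_hook.pkl","rb"))
def cr(P): 
    q=wrist_proj(c,P,c["ee"],c["rot"]); return (q-[100,60]+.5)*2.5-.5
Rt=Ro.from_euler('xyz',c["rot"]).as_matrix()
# lid axes: lid x = tool y (sign?), lid y=tool x, lid z=-tool z
lx=-np.cross(Rt[:,0],-Rt[:,2])*-1; print("lidx",np.cross(Rt[:,0],-Rt[:,2]),Rt[:,1])
X=np.cross(Rt[:,0],-Rt[:,2]);Y=Rt[:,0];Z=-Rt[:,2]
L=np.array([(77,72,12),(-77,72,6),(-59,72,12),(9,42,42),(-9,42,42),(9,42,12),(-9,42,12)])/1000
for dy in (0,-.002):
    W=c["ee"]+L[:,:1]*X+(L[:,1:2]+dy)*Y+(L[:,2:]-.039)*Z
    print(dy,cr(W).round(0).tolist())
cs,sn=np.cos(.2974),np.sin(.2974)
def cw(L):
    L=np.array(L)/1000; return np.c_[.5953+cs*L[:,0]-sn*L[:,1],-.2786+sn*L[:,0]+cs*L[:,1],L[:,2]]
print("case",cr(cw([(90,83,100),(80,75,100),(0,83,100),(0,75,100),(-66,83,105),(-66,75,105),(-66,20,105)])).round(0).tolist())
p=cw([(0,0,0)])[0]
d=c["ee"]-p; print("tcp in case",(cs*d[0]+sn*d[1])*1e3,(-sn*d[0]+cs*d[1])*1e3)
```

```text
lidx [0.89801882 0.27492969 0.34347616] [0.89801882 0.27492969 0.34347616]
0 [[693.0, 144.0], [97.0, 144.0], [154.0, 140.0], [433.0, 276.0], [346.0, 276.0], [427.0, 256.0], [354.0, 256.0]]
-0.002 [[693.0, 152.0], [97.0, 152.0], [154.0, 148.0], [433.0, 285.0], [346.0, 285.0], [427.0, 264.0], [354.0, 264.0]]
case [[552.0, 113.0], [527.0, 134.0], [297.0, 104.0], [297.0, 130.0], [77.0, 110.0], [77.0, 137.0], [88.0, 326.0]]
tcp in case 1.6100210196179698 0.06554036937408758
```

Emit:
apply_moves:
  deltas:
    - [255, -0.15, 0.05, -0.6, 0, 0, 0.005]
    - [255, -0.1, 0, -0.6, 0, 0, 0]
    - [255, 0, 0, -0.5, 0, 0, 0]
    - [255, 0, 0, -0.4, 0, 0, 0]
    - [255, 0, 0, -0.3, 0, 0, 0]
    - [255, 0, 0, 0, 0, 0, 0]
    - [255, 0, 0, 0, 0, 0, 0]

```text
time_s: 14.1
ee_pos: [0.5942, -0.2777, 0.155]
eef_rot: [2.791, -0.003, 1.874]
force: [0.5, -0.3, -2.2]
grip_width: 0.0178
grip_force: 50.0
```

```bash
cat > q.py <<'E'
from h import *
from station import ctrl
o=ctrl.get_obs();cs,sn=np.cos(.2974),np.sin(.2974);d=o["ee_pos"]-[.5953,-.2786,0]
x,y=(cs*d[0]+sn*d[1])*1e3,(-sn*d[0]+cs*d[1])*1e3
Rt=Ro.from_euler('xyz',o["eef_rot"]).as_matrix();X=Rt[:,1];th=np.arcsin(X[2]);z=o["ee_pos"][2]*1e3
tx,tz=x-77*np.cos(th)+39*np.sin(th),z-77*np.sin(th)-39*np.cos(th)
print("tcp case %.1f %.1f %.1f th %.2f yaw %.4f tip %.1f %.1f  under at -58: %.1f rollerr %.4f"%(x,y,z,np.degrees(th),np.arctan2(X[1],X[0]),tx,tz,tz+(-58-tx)*np.tan(th),Rt[2,0]),o["force"].round(1),o["moment"].round(2),o["time_s"])
E
python3 q.py
```

```text
tcp case -0.8 1.2 155.0 th 20.10 yaw 0.3019 tip -59.7 91.9  under at -58: 92.6 rollerr 0.0032 [ 0.5 -0.3 -2.2] [-0.16  0.23  0.01] 14.1
```

Emit:
apply_moves:
  deltas:
    - [255, 0, 0, -0.2, 0, 0.003, 0]
    - [255, 0, 0, 0, 0, 0, 0]
    - [255, -0.28, -0.085, -0.1, 0, 0, 0]
    - [255, -0.28, -0.085, -0.1, 0, 0, 0]
    - [255, -0.28, -0.085, -0.1, 0, 0, 0]
    - [255, 0, 0, 0, 0, 0, 0]
    - [255, 0, 0, 0, 0, 0, 0]

```text
time_s: 14.8
ee_pos: [0.5857, -0.2803, 0.15]
eef_rot: [2.794, -0.004, 1.874]
force: [-0.5, 0.1, -2.5]
grip_width: 0.0176
grip_force: 50.0
```

```bash
python3 q.py
```

```text
tcp case -9.7 1.2 150.0 th 19.94 yaw 0.3015 tip -68.7 87.1  under at -58: 91.0 rollerr 0.0041 [-0.5  0.1 -2.5] [-0.08  0.18 -0.02] 14.8
```

Emit:
apply_moves:
  deltas:
    - [255, -0.25, -0.08, -0.12, 0, 0, 0]
    - [255, -0.26, -0.08, -0.12, 0, 0, 0]
    - [255, 0, 0, 0, 0, 0, 0]
    - [255, 0, 0, 0, 0, 0, 0]

```text
time_s: 15.2
ee_pos: [0.5806, -0.2818, 0.1476]
eef_rot: [2.794, -0.004, 1.874]
force: [-0.9, 0.3, -2.2]
grip_width: 0.0177
grip_force: 50.0
```

```bash
python3 q.py
```

```text
tcp case -15.0 1.2 147.6 th 19.94 yaw 0.3015 tip -74.1 84.6  under at -58: 90.5 rollerr 0.0041 [-0.9  0.3 -2.2] [-0.16  0.28 -0.01] 15.2
```

Emit:
apply_moves:
  deltas:
    - [255, 0.2, 0.06, -0.23, -0.013, 0.0417, 0]
    - [255, 0.21, 0.066, -0.23, -0.013, 0.0417, 0]
    - [255, 0.18, 0.055, -0.25, -0.013, 0.0417, 0]
    - [255, 0.18, 0.055, -0.24, -0.013, 0.0417, 0]
    - [255, 0, 0, 0, 0, 0, 0]
    - [255, 0, 0, 0, 0, 0, 0]

```text
time_s: 15.8
ee_pos: [0.5885, -0.2792, 0.1379]
eef_rot: [2.967, -0.005, 1.874]
force: [0.4, 0.2, -2.1]
grip_width: 0.018
grip_force: 50.0
```

```bash
python3 q.py
```

```text
tcp case -6.7 1.4 137.9 th 9.99 yaw 0.3019 tip -75.8 86.2  under at -58: 89.3 rollerr 0.0045 [ 0.4  0.2 -2.1] [-0.07  0.09 -0.04] 15.8
```

Emit:
apply_moves:
  deltas:
    - [255, 0.17, 0.05, -0.26, -0.017, 0.0404, 0]
    - [255, 0.165, 0.045, -0.26, -0.013, 0.0417, 0]
    - [255, 0.15, 0.045, -0.27, -0.013, 0.0417, 0]
    - [255, 0, 0, 0, 0, 0, 0]
    - [255, 0, 0, 0, 0, 0, 0]

```text
time_s: 16.3
ee_pos: [0.5931, -0.2781, 0.1301]
eef_rot: [3.098, -0.0, 1.873]
force: [-0.2, -0.6, -2.5]
grip_width: 0.0178
grip_force: 50.0
```

```bash
python3 q.py
```

```text
tcp case -2.0 1.2 130.1 th 2.52 yaw 0.3023 tip -77.2 87.8  under at -58: 88.6 rollerr 0.0004 [-0.2 -0.6 -2.5] [-0.03 -0.07  0.03] 16.3
```

Emit:
apply_moves:
  deltas:
    - [255, 0.1, 0.03, -0.15, -0.0065, 0.021, 0]
    - [255, 0.1, 0.03, -0.15, -0.0065, 0.021, 0]
    - [255, 0, 0, 0, 0, 0, 0]
    - [255, 0, 0, 0, 0, 0, 0]

```text
time_s: 16.7
ee_pos: [0.5953, -0.2774, 0.1272]
eef_rot: [-3.14, -0.0, 1.873]
force: [-0.0, -0.4, -0.4]
grip_width: 0.0176
grip_force: 50.0
```

```bash
python3 q.py
```

```text
tcp case 0.4 1.1 127.2 th -0.07 yaw 0.3024 tip -76.7 88.3  under at -58: 88.3 rollerr 0.0001 [-0.  -0.4 -0.4] [ 0.16 -0.23  0.04] 16.7
```

Emit:
apply_moves:
  deltas:
    - [255, 0, 0, -0.06, 0, 0, 0]
    - [255, 0, 0, 0, 0, 0, 0]
    - [255, 0, 0, 0, 0, 0, 0]

```text
time_s: 17.0
ee_pos: [0.5953, -0.2774, 0.127]
eef_rot: [-3.141, 0.0, 1.873]
force: [-0.4, 1.1, 4.1]
grip_width: 0.0177
grip_force: 50.0
```

```bash
python3 q.py
```

```text
tcp case 0.4 1.1 127.0 th -0.06 yaw 0.3022 tip -76.7 88.1  under at -58: 88.0 rollerr -0.0002 [-0.4  1.1  4.1] [ 0.37 -0.14  0.02] 17.0
```

Emit:
apply_moves:
  deltas:
    - [220, 0, 0, 0.03, 0, 0, 0]
    - [180, 0, 0, 0, 0, 0, 0]
    - [140, 0, 0, 0, 0, 0, 0]
    - [120, 0, 0, 0, 0, 0, 0]
    - [120, 0, 0, 0, 0, 0, 0]
    - [120, 0, 0, 1.5, 0, 0, 0]
    - [120, 0, 0, 3, 0, 0, 0]
    - [120, 0, 0, 4, 0, 0, 0]
    - [120, 0, -2.5, 4, 0, 0, 0]
    - [120, 0, -2.5, 2, 0, 0, 0]

```text
time_s: 18.0
ee_pos: [0.5957, -0.3278, 0.2778]
eef_rot: [3.139, 0.004, 1.874]
force: [1.1, -0.8, 0.6]
grip_width: 0.0496
grip_force: 0.0
```

Emit:
apply_moves:
  deltas:
    - [120, 0, -2, 0, 0, 0, 0]
    - [120, 0, 0, 0, 0, 0, 0]
    - [120, 0, 0, 0, 0, 0, 0]

```text
time_s: 18.3
ee_pos: [0.595, -0.3473, 0.2721]
eef_rot: [-3.14, -0.0, 1.873]
force: [0.5, -0.6, 0.5]
grip_width: 0.05
grip_force: 0.0
```

Run:
```python
from h import *
from station import ctrl
c=snap('w_final')
w=c["img"][30:270,96:416,::-1]
s=ctrl.camera("scene"); pickle.dump(s,open("s_final.pkl","wb"))
a=cv2.resize(w,(800,600),interpolation=cv2.INTER_CUBIC)
b=cv2.resize(s["img"][130:205,165:265,::-1],(240,180),interpolation=cv2.INTER_CUBIC)
a[:180,-240:]=b
cv2.imwrite("pics/final.png",a)
print(ctrl.get_obs()["force"])
```

```text
18.3 [ 0.59502027 -0.34725239  0.27206121] [-3.13975575e+00 -4.15760157e-04  1.87257787e+00] [[297.3186396354542, 0.0, 257.49018951803987], [0.0, 297.3186396354542, 191.73429160130354], [0.0, 0.0, 1.0]] [[0.001, 0.972, 0.234, 0.067], [1.0, -0.001, -0.001, 0.001], [-0.001, 0.234, -0.972, -0.154], [0.0, 0.0, 0.0, 1.0]]
[ 0.30731552  0.33082304 -0.79728012]
```

View pics/final.png

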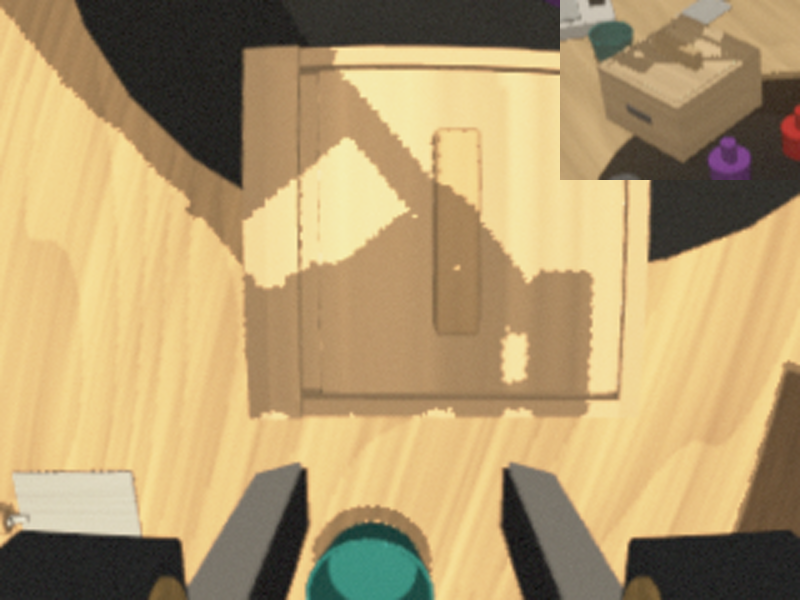

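The lid lies flush inside the rim, from (300,68) to (620,398), with its tongue edge hidden under the lip at x≈300 and even gaps on the other sides. The gripper is clear, so I'm handing in.

```bash
python3 -c "
from station import ctrl
print(ctrl.hand_in())"
```

```text
the job is handed in; nothing more can be done
None
```

The candle stands upright on the pad and the lid is hooked under the lip, flat and fully home; nothing else was moved, and the job was handed in at about 18 s.

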